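Sweep stray spacer rings into the parts tray beside the microscope

ROBOT

A 7-joint arm with a two-finger parallel gripper is mounted at the origin on the work surface. World frame = base frame: x ahead of the robot, y to its left, z up, the work surface at z = 0. Lengths are in mm, angles in rad, forces in N, time in s.
With the tool pointing down it reaches from about 425 to 925 mm from the base axis. Payload 6.8 kg.
Tool frame: the origin (TCP) lies on the centre line of the jaws, within the pads' length; the fingertips stand manip.tip_extent ahead of it and the grasp point (between the pads) lies 11 mm behind it (manip.tip_extent is the distance from the TCP to the fingertips, in mm); z points along the fingers, y is the line along which they close (so a half turn about z gives the same grasp; the last joint's range is limited). The gripper opens to 85 mm and grips with 20 to 120 N. Pads are 22 mm wide; open, the fingers measure 114 mm over their backs; the gripper's body (76 mm by 85 mm) begins 54 mm behind the grasp point. The pads swing forward as they close: fully open they stand 13 mm farther back than shut.
Start: joints at [-1.439, 0.477, 0.022, 1.555, -0.011, 1.109, -0.083], TCP at [160.313, 655.703, 239.308] pointing down, gripper open.
Joint ranges: [-2.96, 2.96], [-0.34, 2.1], [-1.41, 1.46], [0.24, 2.44], [-1.37, 4.51], [0.17, 1.92], [-2.96, 2.96]. Speed limits (rad/s): [2.39, 2.39, 3.14, 3.14, 3.14, 3.14, 3.14].

INTERFACE

Orientations are given as [roll, pitch, yaw] about the fixed x, y, z axes, in that order (R = Rz(yaw) Ry(pitch) Rx(roll)).
In Python, from station import manip gives the robot as it stands. The module is installed in compiled form; this text tells all that it offers.
- The arm moves only by the tool carry_out, never from a script. Its arguments are lists of equal length, an entry for each row: "delta_rot": the turn, a rotation vector about the tool's x, y, z in degrees, a list of three; "xyz": the shift along the tool's x, y, z in mm, a list of three; "hand": the opening, from 0 (shut) to 1 (fully open). A call has exactly 8 rows; each row shifts and turns the commanded pose from where the row before left it, along the tool's axes as they then stand; what a row does not reach is not made up. A row lasts 1/8 s, in which the tool goes at most 62.5 mm and 10.7 degrees, less where a joint would pass 70% of its speed; a pose out of reach is approached as far as the arm can. A call is refused whole if a number of a shift passes 62.5 or a number of a turn 10.7, either way. A call with a gripper value outside its range is refused whole. The fingers move at their own pace and stop on an object; the grip force is fixed at half the most. Time passes only in rows, so rows that do not move let the fingers close, or fill a call up. It gives the time, the measured TCP pose, the force, the opening and the grip force at its end, in the units of the state.
- manip.get_state(): the state, without advancing time (a new reading comes with each control period).
- manip.snapshot(name): name is "scene" or "top" or "wrist"; returns the picture (384x512x3 uint8, blue, green, red); there is no depth.
- manip.calibration(name): a dict with "intrinsics" (3x3 intrinsics, pixels), "eye" and "attitude" of the camera in the world; the wrist camera has in their place "hand_eye" (4x4, takes a point from camera to tool coordinates, whose origin is the TCP and whose axes are the flange's). Camera axes: x right, y down, z forward; pixel columns grow to the right and rows downward; lengths in mm; the calibration is good to about 2 mm. A picture is of the moment at which its call begins: read the wrist's pose just before it. calibration takes no time and is no camera call.
- manip.close_job(): hands the job in; it is judged then, once.
Trained networks look in the newest picture that a camera, given by its name, has taken for a name from the list of things; names that differ only in an ending like _2 or _b are one class to them, and where a whole thing is asked for, a point or a joint stands for the part that bears it (a point fixed in the world has none). Each returns a list of dicts, best first, with "p" (0 to 1); they miss things now and then, are a little off and sometimes report something else, mostly with a low value. They report only what shows in the picture. A call takes as long as a camera call. They do not tell look-alikes from the thing itself.
- manip.search_frame(label, camera): "box" ([centre column, centre row, width, height] in pixels, round what is visible of it).
The state is a dict: "time": time; "joint_positions": joint angles; "joint_vel": joint speeds; "tau": joint torques, N m; "eef_pos": TCP position; "ee_rot": TCP orientation; "wrist_force": force on the tool from outside, world axes, zero at the start; "moment": the same for the moment, N m; "gripper_width": opening from 0.0 (shut) to 1.0 (fully open); "grasp_force": force on a finger pad.
Only numpy, scipy, OpenCV 4.12 (cv2) and the standard library are available. Lean on these libraries where they do the work, as an engineer would, in place of code of your own. Each camera call takes 0.05 s, during which the arm holds its last target. There are 200 camera calls.

TASK

Three flat spacer rings lie loose on the optical table. With the fingertips, sweep them along the table top through the open side of the three-walled parts tray until each lies flat and wholly inside it; push them at a calm pace rather than flicking them, and do not pick them up. Leave the microscope objective, the post and the oil bottle that stand among them, and the screwdriver, where they are.

Things in the scene. Friction and masses are not known exactly. Their poses are not given: they have to be found in the camera images.
- tray: fixed parts tray: three steel walls 20 mm high, 6 mm thick, round a thin grey plastic floor level with the table (no step at the mouth). Origin on the table at the middle of the open mouth; y points in through the mouth to the back wall, x along the mouth. Inside 250 mm along x (-125 to 125), 150 mm deep (y 0 to 150). No bystander stands straight between a ring and the mouth along y
- ring_a: loose dark steel spacer ring lying flat, 44 mm outside and 30 mm inside diameter, 14 mm high, about 50 g; origin at the centre of its underside, z up. In tray axes two rings lie 70 to 120 mm before the mouth (negative y), one each side of the middle; the third 220 to 265 mm before it, on either side
- ring_b: loose dark steel spacer ring lying flat, 44 mm outside and 30 mm inside diameter, 14 mm high, about 50 g; origin at the centre of its underside, z up. In tray axes two rings lie 70 to 120 mm before the mouth (negative y), one each side of the middle; the third 220 to 265 mm before it, on either side
- ring_c: loose dark steel spacer ring lying flat, 44 mm outside and 30 mm inside diameter, 14 mm high, about 50 g; origin at the centre of its underside, z up. In tray axes two rings lie 70 to 120 mm before the mouth (negative y), one each side of the middle; the third 220 to 265 mm before it, on either side
- objective: bystander: microscope objective standing on its wide end, nose up, steel with a dark band, 32 mm diameter, 48 mm high; origin at the centre of its underside
- post: bystander: plain steel optical post standing on end, 25 mm diameter, 55 mm high; origin at the centre of its underside
- oil: bystander: small amber bottle of immersion oil with a black cap, upright, 26 mm diameter, 55 mm high; origin at the centre of its underside
- driver: bystander: screwdriver with a black handle lying on the robot's side of the work, 170 mm long; origin under its middle, x along it towards the tip
Mind the look-alikes: they are no part of the job. Leave any blue or green look-alike of the ring_c alone.

How it is judged:
By the outcome, as a careful person would: the job done as asked, in the order asked, and still so for the second after the job is handed in, with the robot touching nothing.
It also fails if it takes over 72 s, if anything falls off the work surface, if the arm or the gripper's body presses on something with over 40 N, if the wrist force passes 120 N, or if a joint passes its speed limit or range.

## Working session

There is one attempt and no reset: what is moved stays moved. The work goes in short steps, Python scripts to look and compute and a tool call to move; the robot and the scene stay as the last step left them, time stands still between calls to the robot, and variables do not carry over. Pictures are saved under pics/ and viewed, at most 10 in all, crops included, and the job is handed in when it is done.

Besides the shell and the picture viewer there is one more tool, called after "Emit:" as a command line: name --argument value ..., lists and objects as JSON in quotes. carry_out: Moves the arm, as the interface text tells. Its arguments: {"type":"object","properties":{"delta_rot":{"type":"array"},"xyz":{"type":"array"},"hand":{"type":"array"}},"required":["delta_rot","xyz","hand"]}

```bash
mkdir -p pics; cat > h.py <<'E'
import numpy as np, cv2
from station import manip
def unproj(cam,u,v,z):
    c=manip.calibration(cam);K=np.array(c["intrinsics"]);R=np.array(c["attitude"]);
    if R.shape!=(3,3):
        from scipy.spatial.transform import Rotation as Ro
        R=Ro.from_euler('xyz',R).as_matrix()
    d=R@np.linalg.inv(K)@np.array([u,v,1.]);e=np.array(c["eye"],float)
    return e+d*(z-e[2])/d[2]
E
python3 - <<'E'
from h import *
print(manip.get_state()); print(manip.tip_extent)
for n in("top","scene"):
    print(n,manip.calibration(n))
    im=manip.snapshot(n);cv2.imwrite(f"pics/{n}0.png",cv2.resize(im,(800,600)))
    for l in("tray","ring_a","objective","post","oil","driver"):
        for d in manip.search_frame(l,n):
            if d["p"]>.2: print(l,round(d["p"],2),np.round(d["box"],1), np.round(unproj(n,d["box"][0],d["box"][1],7)))
E
```

```text
{'time': 0.0, 'joint_positions': array([-1.4390836 ,  0.47782277,  0.02232997,  1.55645984, -0.01149848,
        1.10934328, -0.0830915 ]), 'joint_vel': array([-0.00022554,  0.00016745, -0.00079941, -0.00045273, -0.00015337,
        0.00192419,  0.00107872]), 'tau': array([-1.02700033e-03, -5.96469247e+01,  1.60768826e+00, -2.81187898e+01,
        1.25436665e-02,  9.54607793e-03,  7.36008758e-06]), 'eef_pos': array([160.19420587, 655.10002891, 238.30680549]), 'ee_rot': array([-3.13969263e+00,  1.39869491e-04,  2.90181942e+00]), 'wrist_force': array([-1.05613874, -0.01994946, -0.41596949]), 'moment': array([-0.02202496,  0.0204729 , -0.02364493]), 'grasp_force': 0.0, 'gripper_width': 1.0026730536163382}
8.0
top {'intrinsics': array([[470.81536052,   0.        , 257.05598103],
       [  0.        , 470.81536052, 191.41178141],
       [  0.        ,   0.        ,   1.        ]]), 'eye': array([ 330.99223822,  -74.34302673, 1169.51037509]), 'attitude': array([-2.97770661,  0.01167889, -1.5663563 ])}
tray 0.67 [342.4 264.5  15.6  69.8] [ 343. -269.    7.]
tray 0.55 [145.8 186.8  63.8 111.
[... 618 characters left out ...]
 120.5061077 ,  588.97973251]), 'attitude': array([-2.37139804,  0.00335878,  1.87613878])}
tray 0.7 [384.5 247.4  94.7 126.8] [550. 231.   7.]
ring_a 0.87 [222.  239.6  21.   25.5] [626. -76.   7.]
ring_a 0.83 [189.6 270.6  22.   21.8] [ 709. -108.    7.]
ring_a 0.8 [240.8 279.1  24.7  23.8] [698. -12.   7.]
ring_a 0.79 [293.1 260.3  20.5  23.4] [631.  69.   7.]
ring_a 0.73 [261.7 211.1  22.4  17.1] [532. -23.   7.]
objective 0.77 [246.8 179.2  14.5  23.9] [451. -84.   7.]
objective 0.3 [222.4 241.3  22.1  23. ] [630. -74.   7.]
post 0.7 [224.2 200.2  14.3  27.1] [ 527. -110.    7.]
oil 0.73 [299.9 219.9  10.6  23.1] [532.  59.   7.]
driver 0.87 [193.2 136.3  42.8  38.7] [ 341. -270.    7.]
```

View pics/top0.png

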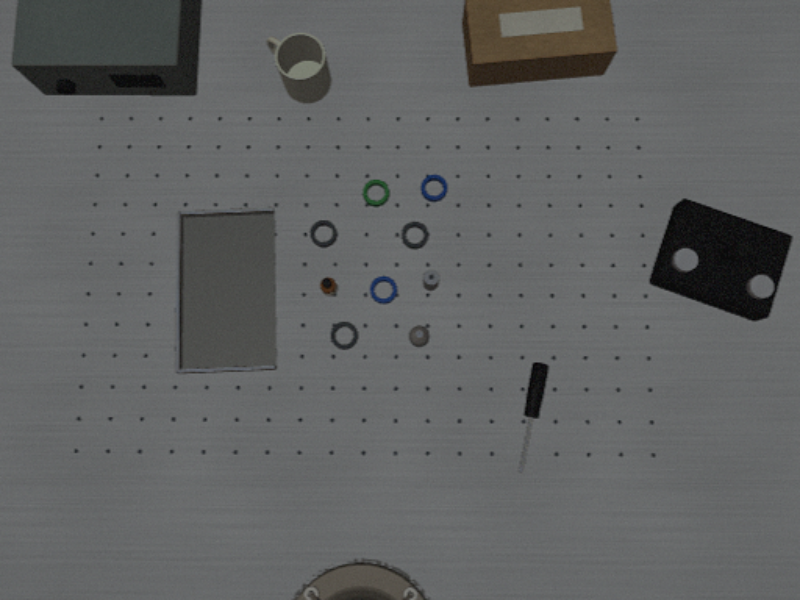

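View pics/scene0.png

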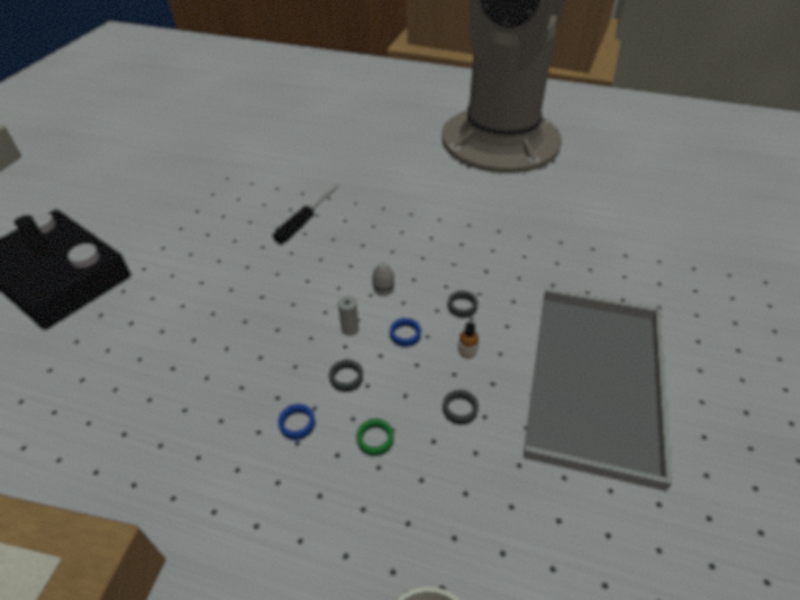

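The top view shows the tray with its mouth facing right (world −y), at columns 180–275 and rows 210–371. The three dark rings are at (323,234), (344,335) and (415,235). The blue and green rings at (434,187), (383,290) and (376,193) are look-alikes. The oil bottle, post and objective are at (328,286), (430,280) and (419,336).

The scene view agrees, with dark rings at (461,406), (462,304) and (346,376). Next I'll refine these in both views.

```bash
python3 - <<'E'
from h import *
# dark-ring centres by thresholding near seeds (800-scale), ring outer contour at mid height
seeds={"top":[(323,234),(344,335),(415,235)],"scene":[(461,406),(462,304),(346,376)]}
for n in seeds:
    im=cv2.cvtColor(manip.snapshot(n),cv2.COLOR_BGR2GRAY).astype(np.float32)
    for s in seeds[n]:
        c=np.array(s)*.64;x0,y0=(c-17).astype(int)
        w=im[y0:y0+35,x0:x0+35];bg=np.median(w)
        m=(w<bg-(bg-np.percentile(w,3))*.45).astype(np.uint8)
        k,l,st,ce=cv2.connectedComponentsWithStats(m,connectivity=8)
        i=1+np.argmax(st[1:,4]);b=st[i]
        u,v=x0+b[0]+b[2]/2-.5,y0+b[1]+b[3]/2-.5
        print(n,s,"px",u,v,b[2:4],np.round(unproj(n,u,v,7),0)[:2])
C={"top":[(275,210),(275,371),(180,212),(180,371)],"scene":[(527,457),(545,293),(667,485),(660,308)]}
for n in C:print(n,"tray corners z20",[np.round(unproj(n,a*.64,b*.64,20))[:2].tolist() for a,b in C[n]])
B={"top":{"oil":(328,286,55),"post":(431,274,55),"obj":(419,334,48)},"scene":{"oil":(468,327,55),"post":(347,302,55),"obj":(383,265,48)}}
for n in B:
  for k,(a,b,z) in B[n].items():print(n,k,np.round(unproj(n,a*.64,b*.64,z))[:2])
im=manip.snapshot("top");c=im[110:250,100:300];c=cv2.resize(c,(800,560),interpolation=cv2.INTER_CUBIC)
cv2.imwrite("pics/topcrop.png",cv2.convertScaleAbs(c,alpha=2))
E
```

```text
top (323, 234) px 206.5 149.5 [18 18] [631.  69.]
top (344, 335) px 220.0 214.5 [17 18] [465.  32.]
top (415, 235) px 265.5 150.5 [18 18] [629. -81.]
scene (461, 406) px 294.0 260.5 [23 22] [631.  71.]
scene (462, 304) px 295.5 198.5 [20 26] [476.  37.]
scene (346, 376) px 220.5 240.0 [22 21] [628. -79.]
top tray corners z20 [[667.0, 146.0], [407.0, 137.0], [663.0, 300.0], [406.0, 286.0]]
scene tray corners z20 [[679.0, 158.0], [421.0, 143.0], [667.0, 304.0], [403.0, 297.0]]
top oil [535.  53.]
top post [ 555. -106.]
top obj [462. -87.]
scene oil [545.  58.]
scene post [ 550. -102.]
scene obj [462. -83.]
```

View pics/topcrop.png

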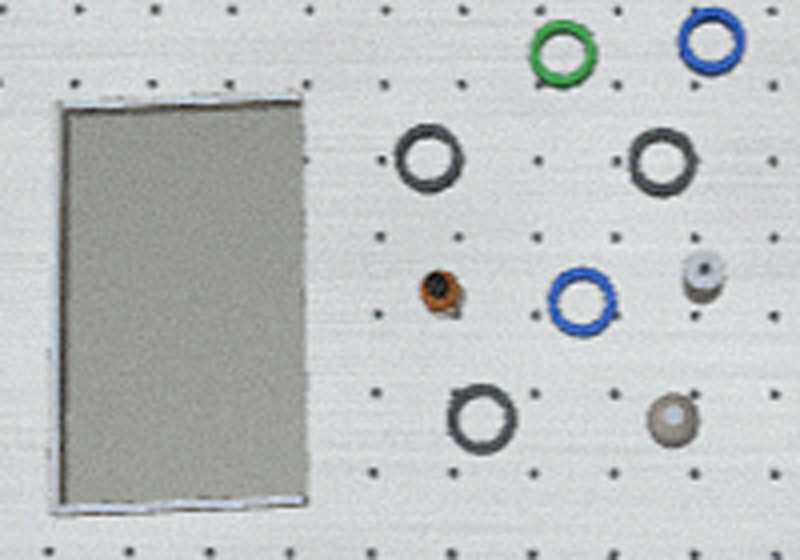

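Emit:
carry_out --delta_rot '[[0, 0, 7.25], [0, 0, 7.25], [0, 0, 7.25], [0, 0, 7.25], [0, 0, 7.25], [0, 0, 7.25], [0, 0, 7.25], [0, 0, 7.25]]' --xyz '[[0, 0, 0], [0, 0, 0], [0, 0, 0], [0, 0, 0], [0, 0, 0], [0, 0, 0], [0, 0, 0], [0, 0, 0]]' --hand '[0.35, 0.35, 0.35, 0.35, 0.35, 0.35, 0.35, 0.35]'

```text
time: 1.85
eef_pos: [160.2, 655.7, 239.3]
ee_rot: [-3.142, -0.0, 1.885]
wrist_force: [0.5, 0.1, -0.2]
gripper_width: 0.351
grasp_force: 0.0
```

```bash
cat >> h.py <<'E'
from scipy.spatial.transform import Rotation as Ro
def go(x,y,z,dirdeg=None):
    s=manip.get_state();R=Ro.from_euler('xyz',s["ee_rot"]).as_matrix()
    print("t",round(s["time"],2),"pos",np.round(s["eef_pos"],1),"dir",round(np.degrees(np.arctan2(R[1,0],R[0,0])),1),"tilt",np.round(np.degrees(np.arccos(-R[2,2])),2),"w",round(s["gripper_width"],2),"F",np.round(s["wrist_force"],1),"tip",manip.tip_extent)
    if dirdeg is not None:
        a=np.radians(dirdeg);R=np.array([[np.cos(a),np.sin(a),0],[np.sin(a),-np.cos(a),0],[0,0,-1]])
    print("tool shift",np.round(R.T@(np.array([x,y,z])-s["eef_pos"]),1))
E
python3 -c "
from h import *
go(646,24,120)"
```

```text
t 1.85 pos [160.2 655.7 239.3] dir 108.0 tilt 0.0 w 0.35 F [ 0.5  0.1 -0.2] tip 8.0
tool shift [-751.   266.4  119.3]
```

Emit:
carry_out --delta_rot '[[0, 0, 0], [0, 0, 0], [0, 0, 0], [0, 0, 0], [0, 0, 0], [0, 0, 0], [0, 0, 0], [0, 0, 0]]' --xyz '[[-47, 16.6, 0], [-47, 16.6, 0], [-47, 16.6, 0], [-47, 16.6, 0], [-47, 16.6, 0], [-47, 16.6, 0], [-47, 16.6, 0], [-47, 16.6, 0]]' --hand '[0.35, 0.35, 0.35, 0.35, 0.35, 0.35, 0.35, 0.35]'

```text
time: 2.85
eef_pos: [405.1, 339.0, 239.6]
ee_rot: [3.141, -0.001, 1.89]
wrist_force: [0.1, -0.6, -0.1]
gripper_width: 0.344
grasp_force: 0.0
```

Emit:
carry_out --delta_rot '[[0, 0, 0], [0, 0, 0], [0, 0, 0], [0, 0, 0], [0, 0, 0], [0, 0, 0], [0, 0, 0], [0, 0, 0]]' --xyz '[[-47, 16.6, 12], [-47, 16.6, 12], [-47, 16.6, 12], [-47, 16.6, 12], [-47, 16.6, 12], [-47, 16.6, 12], [-47, 16.6, 12], [-47, 16.6, 0]]' --hand '[0.35, 0.35, 0.35, 0.35, 0.35, 0.35, 0.35, 0.35]'

```text
time: 3.85
eef_pos: [648.4, 23.8, 154.2]
ee_rot: [-3.14, -0.001, 1.89]
wrist_force: [-0.8, 0.8, 0.3]
gripper_width: 0.353
grasp_force: 0.0
```

```bash
cat >> h.py <<'E'
def wrist(name):
    s=manip.get_state();im=manip.snapshot("wrist");cv2.imwrite(f"pics/{name}.png",cv2.convertScaleAbs(im,alpha=1.6))
    c=manip.calibration("wrist");K=np.array(c["intrinsics"]);H=np.array(c["hand_eye"])
    R=Ro.from_euler('xyz',s["ee_rot"]).as_matrix();A=R@H[:3,:3];e=s["eef_pos"]+R@H[:3,3]
    def up(u,v,z):
        d=A@np.linalg.inv(K)@np.array([u,v,1.]);return (e+d*(z-e[2])/d[2])[:2]
    for d in manip.search_frame("ring_a","wrist"):
        if d["p"]>.3: print(round(d["p"],2),np.round(d["box"]),np.round(up(*d["box"][:2],7),1))
    return up
E
python3 -c "
from h import *
go(646,24,15)
wrist('w1')"
```

```text
t 3.85 pos [648.4  23.8 154.2] dir 108.3 tilt 0.1 w 0.35 F [-0.8  0.8  0.3] tip 8.0
tool shift [  0.9  -2.  139.2]
0.91 [248. 134.  46.  47.] [629.9  70.2]
0.87 [ 84. 119.  52.  43.] [467.2  31.9]
0.75 [280. 221.  37.  36.] [697.1 -12.7]
0.74 [142. 193.  45.  35.] [538.1 -28.7]
0.72 [261. 288.  36.  35.] [ 705.9 -109.2]
0.54 [203. 248.  27.  30.] [621.6 -76.3]
```

View pics/w1.png

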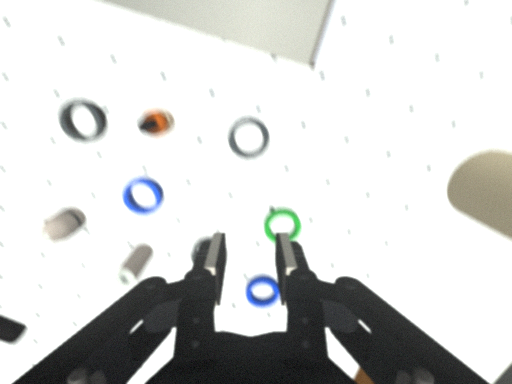

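The wrist view confirms the ring at px (248,134), world (630,70), which agrees with the other cameras. The path ahead to the tray is clear. The fingertips' exact extent is uncertain, so I'll descend in steps.

Emit:
carry_out --delta_rot '[[0, 0, 0], [0, 0, 0], [0, 0, 0], [0, 0, 0], [0, 0, 0], [0, 0, 0], [0, 0, 0], [0, 0, 0]]' --xyz '[[0, -1, 18], [0, -1, 18], [0, 0, 18], [0, 0, 18], [0, 0, 18], [0, 0, 18], [0, 0, 16], [0, 0, 0]]' --hand '[0.35, 0.35, 0.35, 0.35, 0.35, 0.35, 0.35, 0.35]'

```text
time: 4.95
eef_pos: [645.2, 24.1, 29.7]
ee_rot: [-3.139, -0.001, 1.889]
wrist_force: [-0.5, -0.5, 0.8]
gripper_width: 0.352
grasp_force: 0.0
```

Emit:
carry_out --delta_rot '[[0, 0, 0], [0, 0, 0], [0, 0, 0], [0, 0, 0], [0, 0, 0], [0, 0, 0], [0, 0, 0], [0, 0, 0]]' --xyz '[[0, 0, 3], [0, 0, 3], [0, 0, 3], [0, 0, 3], [0, 0, 2], [0, 0, 0], [0, 0, 0], [0, 0, 0]]' --hand '[0.35, 0.35, 0.35, 0.35, 0.35, 0.35, 0.35, 0.35]'

```text
time: 5.95
eef_pos: [646.3, 24.2, 17.4]
ee_rot: [3.141, 0.0, 1.889]
wrist_force: [-0.1, -1.0, -0.3]
gripper_width: 0.349
grasp_force: 0.0
```

```bash
python3 -c "
from h import *
go(570+16*.312,255-16*.95,15)
up=wrist('w2')
im=manip.snapshot('scene');cv2.imwrite('pics/s2.png',cv2.convertScaleAbs(cv2.resize(im[150:300,200:400],(800,600),interpolation=cv2.INTER_CUBIC),alpha=1.3))"
```

```text
t 5.95 pos [646.3  24.2  17.4] dir 108.3 tilt 0.01 w 0.35 F [-0.1 -1.  -0.3] tip 8.0
tool shift [ 2.271e+02 -2.000e-01  2.400e+00]
0.84 [247. 164.  83.  85.] [628.7  71.4]
0.77 [ 61. 265.  84.  70.] [536.9 -27.2]
0.68 [166. 351.  28.  45.] [615.6 -78.5]
0.63 [302. 313.  59.  43.] [696.4 -15.4]
```

View pics/s2.png

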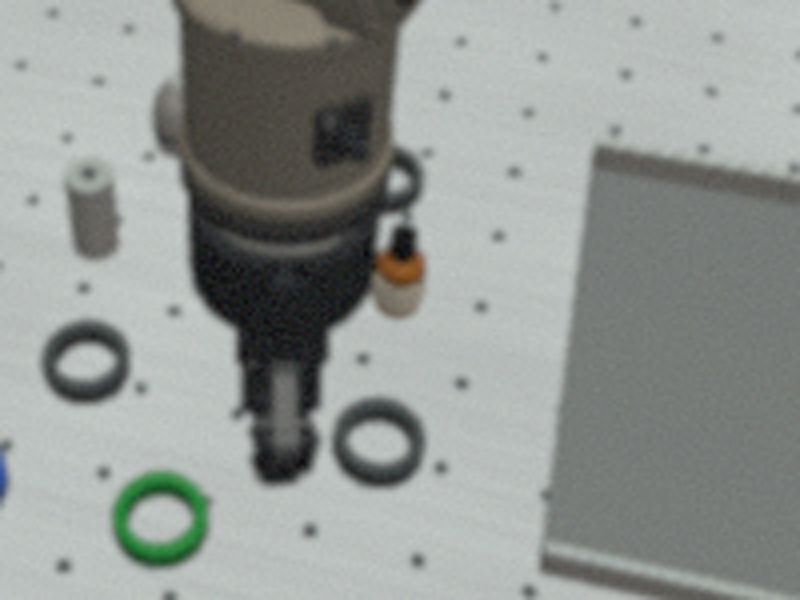

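The fingers stand behind ring 1, close to the table with no contact force. I'll lower them a little more.

Emit:
carry_out --delta_rot '[[0, 0, 0], [0, 0, 0], [0, 0, 0], [0, 0, 0], [0, 0, 0], [0, 0, 0], [0, 0, 0], [0, 0, 0]]' --xyz '[[0, 0, 1], [0, 0, 1], [0, 0, 1], [0, 0, 1], [0, 0, 0], [0, 0, 0], [0, 0, 0], [0, 0, 0]]' --hand '[0.35, 0.35, 0.35, 0.35, 0.35, 0.35, 0.35, 0.35]'

```text
time: 7.1
eef_pos: [646.3, 24.2, 13.3]
ee_rot: [3.142, -0.0, 1.889]
wrist_force: [-0.1, -1.1, -0.2]
gripper_width: 0.348
grasp_force: 0.0
```

Emit:
carry_out --delta_rot '[[0, 0, 0], [0, 0, 0], [0, 0, 0], [0, 0, 0], [0, 0, 0], [0, 0, 0], [0, 0, 0], [0, 0, 0]]' --xyz '[[3, 0, 1], [6, 0, 1], [8, 0, 0], [8, 0, 0], [8, 0, 0], [8, 0, 0], [8, 0, 0], [8, 0, 0]]' --hand '[0.35, 0.35, 0.35, 0.35, 0.35, 0.35, 0.35, 0.35]'

```text
time: 8.1
eef_pos: [628.2, 78.8, 11.3]
ee_rot: [3.142, 0.0, 1.89]
wrist_force: [0.4, 0.1, -0.4]
gripper_width: 0.351
grasp_force: 0.2
```

```bash
python3 -c "
from h import *
go(570+16*.312,255-16*.95,11)
up=wrist('w3')"
```

```text
t 8.1 pos [628.2  78.8  11.3] dir 108.3 tilt 0.0 w 0.35 F [ 0.4  0.1 -0.4] tip 8.0
tool shift [ 1.696e+02 -1.000e-01  3.000e-01]
0.86 [ 66. 336.  59.  50.] [531.1 -23.6]
0.78 [252. 207.  84.  80.] [620.3 105.2]
0.51 [  5. 239.  11.  26.] [489.9  40.6]
```

View pics/w3.png

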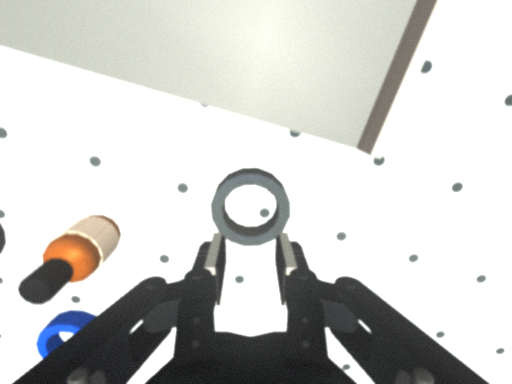

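Ring 1 is cradled between both fingertips at px (252,207), about 28 mm ahead of the TCP, and the mouth lies ahead. I'll continue the push.

Emit:
carry_out --delta_rot '[[0, 0, 0], [0, 0, 0], [0, 0, 0], [0, 0, 0], [0, 0, 0], [0, 0, 0], [0, 0, 0], [0, 0, 0]]' --xyz '[[8, 0, 0], [8, 0, 0], [8, 0, 0], [8, 0, 0], [8, 0, 0], [8, 0, 0], [8, 0, 0], [8, 0, 0]]' --hand '[0.35, 0.35, 0.35, 0.35, 0.35, 0.35, 0.35, 0.35]'

```text
time: 9.2
eef_pos: [608.2, 139.6, 11.3]
ee_rot: [-3.142, 0.0, 1.89]
wrist_force: [0.6, -1.4, 0.5]
gripper_width: 0.355
grasp_force: 0.4
```

Emit:
carry_out --delta_rot '[[0, 0, 0], [0, 0, 0], [0, 0, 0], [0, 0, 0], [0, 0, 0], [0, 0, 0], [0, 0, 0], [0, 0, 0]]' --xyz '[[8, 0, 0], [8, 0, 0], [8, 0, 0], [8, 0, 0], [8, 0, 0], [8, 0, 0], [8, 0, 0], [8, 0, 0]]' --hand '[0.35, 0.35, 0.35, 0.35, 0.35, 0.35, 0.35, 0.35]'

```text
time: 10.2
eef_pos: [588.1, 200.4, 11.3]
ee_rot: [-3.142, -0.0, 1.889]
wrist_force: [-0.2, 0.1, 0.6]
gripper_width: 0.352
grasp_force: 0.4
```

Emit:
carry_out --delta_rot '[[0, 0, 0], [0, 0, 0], [0, 0, 0], [0, 0, 0], [0, 0, 0], [0, 0, 0], [0, 0, 0], [0, 0, 0]]' --xyz '[[7, 0, 0], [6, 0, 0], [5, 0, 0], [4, 0, 0], [3, 0, 0], [2, 0, 0], [1, 0, 0], [0, 0, 0]]' --hand '[0.35, 0.35, 0.35, 0.35, 0.35, 0.35, 0.35, 0.35]'

```text
time: 11.2
eef_pos: [579.5, 226.5, 11.3]
ee_rot: [-3.142, -0.0, 1.889]
wrist_force: [-0.4, -0.3, 0.3]
gripper_width: 0.35
grasp_force: 0.2
```

```bash
python3 -c "
from h import *
go(570,240,11)
up=wrist('w4')
go(626,-130,100,93)"
```

```text
t 11.2 pos [579.5 226.5  11.3] dir 108.3 tilt 0.01 w 0.35 F [-0.4 -0.3  0.3] tip 8.0
tool shift [15.8 -4.8  0.3]
0.59 [250. 204.  82.  81.] [570.4 254.1]
t 11.3 pos [579.5 226.5  11.3] dir 108.3 tilt 0.01 w 0.35 F [ 1.2 -0.2 -0.2] tip 8.0
tool shift [-358.4   27.8  -88.7]
```

View pics/w4.png

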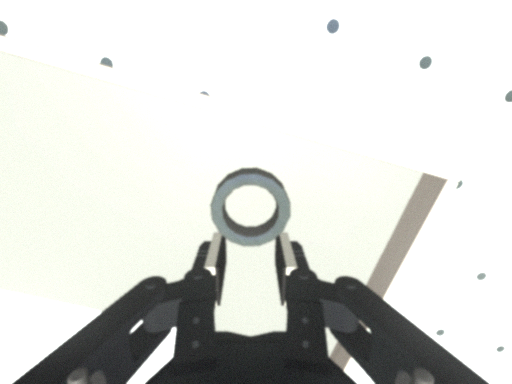

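Ring 1 lies at (570,254), fully inside the tray. I'll back off, lift, turn, and go behind ring 3.

Emit:
carry_out --delta_rot '[[0, 0, 0], [0, 0, 0], [0, 0, 2.5], [0, 0, 2.5], [0, 0, 2.5], [0, 0, 2.5], [0, 0, 2.5], [0, 0, 2.6]]' --xyz '[[-5, 0, 0], [-5, 0, 0], [0, 0, -18], [0, 0, -18], [0, 0, -18], [0, 0, -18], [0, 0, -18], [0, 0, -10]]' --hand '[0.35, 0.35, 0.35, 0.35, 0.35, 0.35, 0.35, 0.35]'

```text
time: 12.3
eef_pos: [583.2, 216.5, 112.3]
ee_rot: [3.141, -0.0, 1.624]
wrist_force: [0.4, -0.5, 0.1]
gripper_width: 0.352
grasp_force: 0.0
```

Emit:
carry_out --delta_rot '[[0, 0, 0], [0, 0, 0], [0, 0, 0], [0, 0, 0], [0, 0, 0], [0, 0, 0], [0, 0, 0], [0, 0, 0]]' --xyz '[[-50, 4.3, 0], [-50, 4.3, 0], [-50, 4.3, 0], [-50, 4.3, 0], [-50, 4.3, 0], [-50, 4.3, 0], [-50, 4.3, 0], [0, 0, 0]]' --hand '[0.35, 0.35, 0.35, 0.35, 0.35, 0.35, 0.35, 0.35]'

```text
time: 13.3
eef_pos: [631.2, -137.9, 111.8]
ee_rot: [3.141, 0.004, 1.617]
wrist_force: [-0.9, 0.6, 0.3]
gripper_width: 0.352
grasp_force: 0.0
```

```bash
python3 -c "
from h import *
go(631,-131,11)
up=wrist('w5')"
```

```text
t 13.3 pos [ 631.2 -137.9  111.8] dir 92.7 tilt 0.21 w 0.35 F [-0.9  0.6  0.3] tip 8.0
tool shift [7.300e+00 1.000e-01 1.008e+02]
0.96 [140.  59.  60.  58.] [536.8 -28.1]
0.66 [334. 169.  53.  46.] [ 706.6 -111.4]
0.58 [252. 128.  52.  53.] [629.5 -78.4]
```

View pics/w5.png

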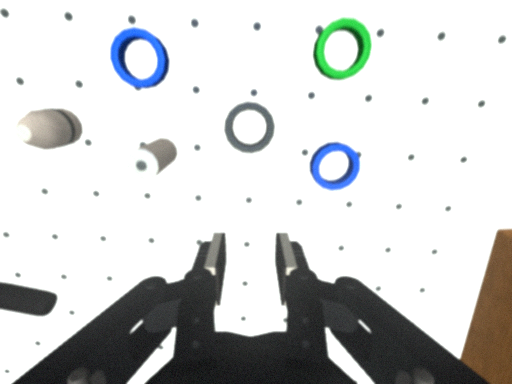

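Ring 3 is at px (252,128), centred ahead of the fingers, with blue rings and the post to either side and clear. I'll descend and push.

Emit:
carry_out --delta_rot '[[0, 0, 0], [0, 0, 0], [0, 0, 0], [0, 0, 0], [0, 0, 0], [0, 0, 0], [0, 0, 0], [0, 0, 0]]' --xyz '[[0, 0, 18], [0, 0, 18], [0, 0, 18], [0, 0, 18], [0, 0, 15], [0, 0, 8], [0, 0, 5.5], [0, 0, 0]]' --hand '[0.35, 0.35, 0.35, 0.35, 0.35, 0.35, 0.35, 0.35]'

```text
time: 14.4
eef_pos: [632.0, -131.0, 10.7]
ee_rot: [-3.142, -0.0, 1.626]
wrist_force: [-0.9, 0.2, 0.5]
gripper_width: 0.351
grasp_force: 0.0
```

Emit:
carry_out --delta_rot '[[0, 0, 0], [0, 0, 0], [0, 0, 0], [0, 0, 0], [0, 0, 0], [0, 0, 0], [0, 0, 0], [0, 0, 0]]' --xyz '[[5, 0, 0], [8, 0, 0], [8, 0, 0], [8, 0, 0], [8, 0, 0], [8, 0, 0], [8, 0, 0], [8, 0, 0]]' --hand '[0.35, 0.35, 0.35, 0.35, 0.35, 0.35, 0.35, 0.35]'

```text
time: 15.4
eef_pos: [628.6, -69.5, 10.8]
ee_rot: [3.142, 0.0, 1.626]
wrist_force: [-0.5, -0.6, -0.7]
gripper_width: 0.35
grasp_force: 0.3
```

```bash
python3 -c "
from h import *
go(616,177,11)
up=wrist('w6')"
```

```text
t 15.4 pos [628.6 -69.5  10.8] dir 93.2 tilt 0.0 w 0.35 F [-0.5 -0.6 -0.7] tip 8.0
tool shift [ 2.468e+02  1.000e+00 -2.000e-01]
0.95 [381. 305.  48.  54.] [ 714.6 -105. ]
0.92 [ 83. 175.  93.  84.] [536.5 -28.4]
0.84 [390. 166.  92.  84.] [699.4 -14.3]
0.79 [254. 206.  84.  83.] [628.9 -41.1]
```

Emit:
carry_out --delta_rot '[[0, 0, 0], [0, 0, 0], [0, 0, 0], [0, 0, 0], [0, 0, 0], [0, 0, 0], [0, 0, 0], [0, 0, 0]]' --xyz '[[9, 0, 0], [9, 0, 0], [9, 0, 0], [9, 0, 0], [9, 0, 0], [9, 0, 0], [9, 0, 0], [9, 0, 0]]' --hand '[0.35, 0.35, 0.35, 0.35, 0.35, 0.35, 0.35, 0.35]'

```text
time: 16.5
eef_pos: [624.6, 2.5, 10.8]
ee_rot: [-3.142, -0.0, 1.626]
wrist_force: [-1.0, -0.3, -0.1]
gripper_width: 0.348
grasp_force: 0.2
```

Emit:
carry_out --delta_rot '[[0, 0, 0], [0, 0, 0], [0, 0, 0], [0, 0, 0], [0, 0, 0], [0, 0, 0], [0, 0, 0], [0, 0, 0]]' --xyz '[[9, 0, 0], [9, 0, 0], [9, 0, 0], [9, 0, 0], [9, 0, 0], [9, 0, 0], [9, 0, 0], [9, 0, 0]]' --hand '[0.35, 0.35, 0.35, 0.35, 0.35, 0.35, 0.35, 0.35]'

```text
time: 17.5
eef_pos: [620.6, 74.4, 10.8]
ee_rot: [-3.142, -0.0, 1.626]
wrist_force: [0.1, -0.4, 0.0]
gripper_width: 0.352
grasp_force: 0.2
```

Emit:
carry_out --delta_rot '[[0, 0, 0], [0, 0, 0], [0, 0, 0], [0, 0, 0], [0, 0, 0], [0, 0, 0], [0, 0, 0], [0, 0, 0]]' --xyz '[[9, 0, 0], [9, 0, 0], [9, 0, 0], [9, 0, 0], [9, 0, 0], [9, 0, 0], [9, 0, 0], [9, 0, 0]]' --hand '[0.35, 0.35, 0.35, 0.35, 0.35, 0.35, 0.35, 0.35]'

```text
time: 18.5
eef_pos: [616.7, 146.3, 10.8]
ee_rot: [3.142, -0.0, 1.626]
wrist_force: [0.0, -1.4, 1.1]
gripper_width: 0.35
grasp_force: 0.2
```

Emit:
carry_out --delta_rot '[[0, 0, 0], [0, 0, 0], [0, 0, 0], [0, 0, 0], [0, 0, 0], [0, 0, 0], [0, 0, 0], [0, 0, 0]]' --xyz '[[7, 0, 0], [6, 0, 0], [5, 0, 0], [5, 0, 0], [4, 0, 0], [2, 0, 0], [1, 0, 0], [0, 0, 0]]' --hand '[0.35, 0.35, 0.35, 0.35, 0.35, 0.35, 0.35, 0.35]'

```text
time: 19.5
eef_pos: [615.1, 175.7, 10.8]
ee_rot: [3.142, -0.0, 1.626]
wrist_force: [-0.2, -0.1, 0.7]
gripper_width: 0.349
grasp_force: 0.0
```

```bash
python3 -c "
from h import *
go(616,177,11)
up=wrist('w7')
go(465.5,-18,111,89)"
```

```text
t 19.5 pos [615.1 175.7  10.8] dir 93.2 tilt 0.01 w 0.35 F [-0.2 -0.1  0.7] tip 8.0
tool shift [ 1.3  1.  -0.2]
0.95 [168. 107.  95.  98.] [570. 254.]
0.62 [253. 208.  85.  79.] [615.  203.1]
t 19.6 pos [615.1 175.6  10.8] dir 93.2 tilt 0.01 w 0.35 F [ 0.7  0.2 -0. ] tip 8.0
tool shift [-196.2 -146.2 -100.2]
```

View pics/w7.png

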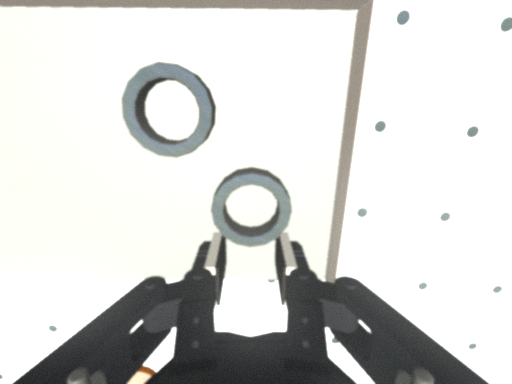

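Both rings are inside, at (570,254) and (615,203). Next I'll back off, lift, and go behind ring 2.

Emit:
carry_out --delta_rot '[[0, 0, 0], [0, 0, 0], [0, 0, 1], [0, 0, 1], [0, 0, 1], [0, 0, 1], [0, 0, 1], [0, 0, 1.2]]' --xyz '[[-5, 0, 0], [-5, 0, 0], [0, 0, -18], [0, 0, -18], [0, 0, -18], [0, 0, -18], [0, 0, -18], [0, 0, -10]]' --hand '[0.35, 0.35, 0.35, 0.35, 0.35, 0.35, 0.35, 0.35]'

```text
time: 20.6
eef_pos: [616.1, 165.9, 112.4]
ee_rot: [3.14, -0.001, 1.517]
wrist_force: [0.3, 0.1, 0.4]
gripper_width: 0.35
grasp_force: 0.0
```

Emit:
carry_out --delta_rot '[[0, 0, 0], [0, 0, 0], [0, 0, 0], [0, 0, 0], [0, 0, 0], [0, 0, 0], [0, 0, 0], [0, 0, 0]]' --xyz '[[-32, -23.5, 0], [-32, -23.5, 0], [-32, -23.5, 0], [-32, -23.5, 0], [-32, -23.5, 0], [-32, -23.5, 0], [0, 0, 0], [0, 0, 0]]' --hand '[0.35, 0.35, 0.35, 0.35, 0.35, 0.35, 0.35, 0.35]'

```text
time: 21.6
eef_pos: [465.2, -18.1, 111.0]
ee_rot: [3.141, -0.0, 1.518]
wrist_force: [0.3, 0.3, 0.1]
gripper_width: 0.35
grasp_force: 0.0
```

```bash
python3 -c "
from h import *
go(464.5,-18,11)
up=wrist('w8')"
```

```text
t 21.6 pos [465.2 -18.1 111. ] dir 86.9 tilt 0.05 w 0.35 F [0.3 0.3 0.1] tip 8.0
tool shift [  0.   -0.8 100. ]
0.97 [247. 139.  51.  52.] [464.7  32.6]
0.75 [324. 201.  52.  49.] [535.5 -29.8]
0.73 [491. 177.  42.  47.] [689.  -14.9]
0.63 [487. 262.  49.  41.] [ 707.1 -107.9]
```

Emit:
carry_out --delta_rot '[[0, 0, 0], [0, 0, 0], [0, 0, 0], [0, 0, 0], [0, 0, 0], [0, 0, 0], [0, 0, 0], [0, 0, 0]]' --xyz '[[0, -2.5, 18], [0, 0, 18], [0, 0, 18], [0, 0, 18], [0, 0, 15], [0, 0, 8], [0, 0, 5], [0, 0, 0]]' --hand '[0.35, 0.35, 0.35, 0.35, 0.35, 0.35, 0.35, 0.35]'

```text
time: 22.7
eef_pos: [462.2, -18.5, 10.8]
ee_rot: [-3.142, -0.0, 1.518]
wrist_force: [-0.6, -0.0, -0.3]
gripper_width: 0.35
grasp_force: 0.0
```

Emit:
carry_out --delta_rot '[[0, 0, 0], [0, 0, 0], [0, 0, 0], [0, 0, 0], [0, 0, 0], [0, 0, 0], [0, 0, 0], [0, 0, 0]]' --xyz '[[4, 0, 0], [8, 0, 0], [8, 0, 0], [8, 0, 0], [8, 0, 0], [8, 0, 0], [8, 0, 0], [8, 0, 0]]' --hand '[0.35, 0.35, 0.35, 0.35, 0.35, 0.35, 0.35, 0.35]'

```text
time: 23.7
eef_pos: [465.3, 41.9, 10.8]
ee_rot: [-3.142, 0.0, 1.518]
wrist_force: [-0.5, 0.3, -0.2]
gripper_width: 0.35
grasp_force: 0.4
```

```bash
python3 -c "
from h import *
go(475,185,11)
up=wrist('w9')"
```

```text
t 23.7 pos [465.3  41.9  10.8] dir 87.0 tilt 0.0 w 0.35 F [-0.5  0.3 -0.2] tip 8.0
tool shift [143.4   2.1  -0.2]
0.88 [346. 345.  38.  41.] [526.6 -35.9]
0.71 [254. 210.  80.  79.] [468.3  67.8]
```

Emit:
carry_out --delta_rot '[[0, 0, 0], [0, 0, 0], [0, 0, 0], [0, 0, 0], [0, 0, 0], [0, 0, 0], [0, 0, 0], [0, 0, 0]]' --xyz '[[8, 0, 0], [8, 0, 0], [8, 0, 0], [8, 0, 0], [8, 0, 0], [8, 0, 0], [8, 0, 0], [8, 0, 0]]' --hand '[0.35, 0.35, 0.35, 0.35, 0.35, 0.35, 0.35, 0.35]'

```text
time: 24.8
eef_pos: [468.7, 105.9, 10.8]
ee_rot: [-3.142, -0.0, 1.518]
wrist_force: [0.7, 0.6, -0.1]
gripper_width: 0.355
grasp_force: 0.3
```

Emit:
carry_out --delta_rot '[[0, 0, 0], [0, 0, 0], [0, 0, 0], [0, 0, 0], [0, 0, 0], [0, 0, 0], [0, 0, 0], [0, 0, 0]]' --xyz '[[8, 0, 0], [8, 0, 0], [8, 0, 0], [8, 0, 0], [8, 0, 0], [8, 0, 0], [7, 0, 0], [6, 0, 0]]' --hand '[0.35, 0.35, 0.35, 0.35, 0.35, 0.35, 0.35, 0.35]'

```text
time: 25.8
eef_pos: [472.0, 166.7, 10.8]
ee_rot: [-3.142, -0.0, 1.518]
wrist_force: [-0.2, -0.1, 0.2]
gripper_width: 0.351
grasp_force: 0.3
```

Emit:
carry_out --delta_rot '[[0, 0, 0], [0, 0, 0], [0, 0, 0], [0, 0, 0], [0, 0, 0], [0, 0, 0], [0, 0, 0], [0, 0, 0]]' --xyz '[[5, 0, 0], [4, 0, 0], [4, 0, 0], [3, 0, 0], [2, 0, 0], [1, 0, 0], [0, 0, 0], [0, 0, 0]]' --hand '[0.35, 0.35, 0.35, 0.35, 0.35, 0.35, 0.35, 0.35]'

```text
time: 26.8
eef_pos: [473.0, 185.3, 10.8]
ee_rot: [-3.142, -0.0, 1.518]
wrist_force: [-0.5, -0.9, 1.0]
gripper_width: 0.349
grasp_force: 0.1
```

Emit:
carry_out --delta_rot '[[0, 0, 0], [0, 0, 0], [0, 0, 0], [0, 0, 0], [0, 0, 0], [0, 0, 0], [0, 0, 0], [0, 0, 0]]' --xyz '[[-5, 0, 0], [-5, 0, 0], [0, 0, -18], [0, 0, -18], [0, 0, -20], [0, 0, -25], [0, 0, -25], [0, 0, -25]]' --hand '[0.35, 0.35, 0.35, 0.35, 0.35, 0.35, 0.35, 0.35]'

```text
time: 27.8
eef_pos: [472.5, 175.5, 143.9]
ee_rot: [3.141, -0.001, 1.518]
wrist_force: [-0.6, -0.3, -0.1]
gripper_width: 0.348
grasp_force: 0.0
```

Emit:
carry_out --delta_rot '[[0, 0, 0], [0, 0, 0], [0, 0, 0], [0, 0, 0], [0, 0, 0], [0, 0, 0], [0, 0, 0], [0, 0, 0]]' --xyz '[[40, 0, -40], [40, 0, -40], [40, 0, 0], [40, 0, 0], [40, 0, 0], [40, 0, 0], [0, 0, 0], [0, 0, 0]]' --hand '[0.35, 0.35, 0.35, 0.35, 0.35, 0.35, 0.35, 0.35]'

```text
time: 28.8
eef_pos: [485.2, 414.2, 222.8]
ee_rot: [3.141, 0.0, 1.517]
wrist_force: [0.7, -0.6, 0.3]
gripper_width: 0.354
grasp_force: 0.0
```

```bash
python3 -c "
from h import *
go(475,185,11)
im=manip.snapshot('top');a=im[100:300,90:357]
im=manip.snapshot('scene');b=im[120:320,160:427]
cv2.imwrite('pics/end.png',cv2.convertScaleAbs(np.hstack([cv2.resize(a,(400,300),interpolation=3),cv2.resize(b,(400,300),interpolation=3)]),alpha=1.6))
for n in('top','scene'):
  manip.snapshot(n)
  for l in('ring_a','oil','post','objective','driver'):
    for d in manip.search_frame(l,n):
      if d['p']>.4: print(n,l,round(d['p'],2),np.round(d['box']),np.round(unproj(n,*d['box'][:2],7))[:2])"
```

```text
t 28.8 pos [485.2 414.2 222.8] dir 86.9 tilt 0.04 w 0.35 F [ 0.7 -0.6  0.3] tip 8.0
tool shift [-229.4    1.9  211.8]
top ring_a 0.72 [137. 172.  18.  17.] [572. 244.]
top ring_a 0.63 [155. 159.  21.  14.] [607. 199.]
top ring_a 0.62 [150. 209.  19.  17.] [479. 207.]
top ring_a 0.59 [276. 120.  21.  18.] [ 709. -109.]
top ring_a 0.44 [241. 124.  16.  20.] [698. -19.]
top ring_a 0.42 [247. 187.  17.  20.] [535. -35.]
top post 0.6 [277. 179.  12.  16.] [ 556. -110.]
top driver 0.85 [343. 266.  14.  67.] [ 341. -270.]
scene ring_a 0.9 [396. 259.  26.  23.] [571. 253.]
scene ring_a 0.74 [241. 280.  24.  27.] [700. -11.]
scene ring_a 0.72 [191. 268.  22.  24.] [ 703. -107.]
scene ring_a 0.64 [368. 271.  27.  27.] [613. 206.]
scene ring_a 0.56 [377. 218.  21.  19.] [478. 212.]
scene ring_a 0.53 [260. 211.  23.  18.] [533. -26.]
scene oil 0.47 [300. 218.  14.  22.] [527.  58.]
scene post 0.81 [223. 202.  15.  26.] [ 533. -111.]
scene objective 0.81 [246. 180.  15.  23.] [454. -85.]
scene driver 0.54 [193. 137.  41.  40.] [ 345. -269.]
```

View pics/end.png

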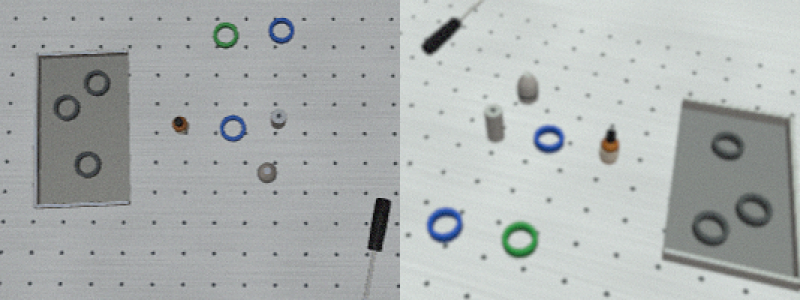

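All three dark rings lie flat in the tray, at about (98,83), (67,108) and (88,165) in the left half of the picture. The bystanders and look-alikes are where they were, and the arm is clear.

```bash
python3 -c "
from station import manip
print(manip.close_job())"
```

```text
the job is handed in; nothing more can be done
None
```

I swept the three dark rings flat and wholly into the tray, left the bystanders and the blue and green look-alikes where they were, and handed the job in at about 29 s of the 72 s allowed.

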